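Pull the retaining clip and take the roller off the resin pump's carrier

TASK

Take the red-handled hooked pick, pry the copper-coloured spring clip out of its groove on the shaft so that it ends lying on the floor of the blue carrier's own catch tray (do not touch the clip with the fingers), and lay the pick back in the notches of its grey rest. Then lift the yellow roller off the shaft and stand it upright in the white wash tray; leave everything else where it is.

Things in the scene. Friction and masses are not known exactly. Their poses are not given: they have to be found in the camera images.
- carrier: Fixed blue roller carrier, 180 x 110 mm. Origin on the table on the axis of its upright steel shaft; x points away from its catch tray, z up. A solid pedestal (x -22 to 51 mm, y +-55 mm, top at z = 30 mm) carries the shaft: diameter 21 mm, up to z = 95 mm, with a groove of diameter 15 mm from z = 74 to 83 mm.
- shaft_top (a point): Centre of the shaft's top end, 95 mm above the table.
- roller: Loose yellow tubular roller standing on the carrier's pedestal round the shaft: diameter 36 mm, height 45 mm, bore 25 mm, about 0.12 kg. Origin at the centre of its lower end, z along its axis; on the carrier its top is at z = 75 mm.
- clip: Loose copper-coloured sprung retaining ring of 5 mm wire, lying level on the roller's top in the groove (wire at z = 75 to 80 mm). Origin on its underside, on the shaft axis when seated; its x points from the pull eye to the open mouth. It spans x -39 to +14.5 mm, 28 mm wide. The eye points over the catch tray, up to 0.2 rad to either side.
- clip_eye (a point): Where to put the pin: in the clip's pull eye, at x = -27 mm, 2.5 mm above the clip's underside. The eye is 14 mm wide, open from x = -34 to -18 mm. Pulled along its -x the legs spread and let go (some 5 to 15 N, within 12 mm); pulled 65 mm it is well clear of the roller and drops flat on the tray's floor, 25 mm lower; with the pin down to 3 mm above that floor it stays hooked.
- pick_rest: Fixed grey rest for the pick, base 115 x 60 mm, 6 mm thick; origin on the table below the middle of the handle, x along the pick towards the hook. Two posts, 12 mm thick, at x = +-45 mm, each with a notch 28 mm wide, floor at z = 45 mm, top at z = 59 mm; between the posts the handle is free for 78 mm.
- pick: Loose hooked pick, 0.09 kg. Origin at the middle of its red handle (115 mm long in x, 16 wide in y, 18 high in z). A 5 mm steel shank runs on along +x and at x = 105 mm turns straight down (-z) into a 5 mm round pin that ends 42 mm below the handle's axis. In the rest the handle's axis is 54 mm above the table.
- pick_tip (a point): Lower end of the pick's pin: x = 105 mm, z = -42 mm in the pick's frame.
- wash_tray: Fixed open white tray, 170 x 150 x 45 mm (x, y, z), walls and floor 4 mm thick; origin at the centre of its underside.
- pink_hold: Bystander: loose pink cast climbing hold, 67 mm across, 35 mm high; origin at the centre of its underside.
- lilac_hold: Bystander: loose lilac cast climbing hold, 59 mm across, 30 mm high; origin at the centre of its underside.
- mix_cup: Bystander: loose white mixing cup, 72 mm across, 80 mm high; origin at the centre of its underside.
- pigment_jar: Bystander: loose pink pigment jar with black cap, 60 mm across, 80 mm high; origin at the centre of its underside.
- washer: Bystander: loose flat steel washer, 30 mm across, 4 mm thick; origin at the centre of its underside.
- spanner: Bystander: loose spanner, 160 mm long, lying flat.
- spare_roller: Bystander: loose grey roller, the same size as the yellow one, standing on the table.
- catch_tray (a point): Middle of the floor of the carrier's open catch tray: 74 mm from the shaft towards the carrier's -x, 50 mm above the table. Inside it spans x -125 to -22 mm and y +-51 mm of the carrier's frame; walls 4 mm thick, rim 66 mm above the table; the side towards the shaft is open.
Things that resemble listed ones, but are neither listed nor needed, are in the scene too. Several things have the shape of the pick; the one meant has the colours described above.

How it is judged:
On the way, in this order (a step that is already met when the one before it is completed fails the run):
1. the clip is out of its groove and lies in the carrier's catch tray, the roller still on the shaft (x of clip in the frame of carrier between -0.127 and -0.02 m and y of clip in the frame of carrier between -0.053 and 0.053 m and z of clip in the frame of carrier below 0.062 m and horizontal distance between roller and carrier below 0.01 m and height (world z) of roller below 0.04 m), for 0.2 s.
2. the pick is back in the notches of its rest and released (x of pick in the frame of pick_rest between -0.022 and 0.022 m and y of pick in the frame of pick_rest between -0.01 and 0.01 m and height (world z) of pick below 0.058 m and angle between the x axis of pick and the x axis of pick_rest, either way round below 0.2 rad and contact force between the fingers and pick below 0.1 N), for 0.2 s.
3. the roller is lifted clear over the top of the shaft (height (world z) of roller above 0.093 m), for 0.05 s.
At the end, for the whole second after the job is handed in: The clip lies in the carrier's catch tray (its origin inside the tray walls and less than 12 mm above the tray's floor); the pick lies in both notches of its rest (within 22 mm along, 10 mm across, 0.2 rad); the roller stands upright (within 0.15 rad) on the floor of the wash tray; all at rest (x of clip in the frame of carrier between -0.127 and -0.02 m and y of clip in the frame of carrier between -0.053 and 0.053 m and z of clip in the frame of carrier below 0.062 m and x of pick in the frame of pick_rest between -0.022 and 0.022 m and y of pick in the frame of pick_rest between -0.01 and 0.01 m and height (world z) of pick below 0.058 m and angle between the x axis of pick and the x axis of pick_rest, either way round below 0.2 rad and x of roller in the frame of wash_tray between -0.07 and 0.07 m and y of roller in the frame of wash_tray between -0.06 and 0.06 m and height (world z) of roller below 0.012 m and angle between roller's own z axis and vertical below 0.15 rad and linear speed of each of roller, clip below 0.02 m/s); the robot touches nothing.
It fails at once if the fingers touch the clip (contact force between the fingers and clip above 0.5 N).
It fails at once if a bystander is moved by more than 25 mm (distance of any of pink_hold, lilac_hold, mix_cup, pigment_jar, washer, spanner, spare_roller from where it was at the start of the episode above 0.025 m).
It also fails if it takes over 61 s, if anything falls off the work surface, if the arm or the gripper's body presses on something with over 40 N, if the wrist force passes 120 N, or if a joint passes its speed limit or range.

ROBOT

A 7-joint arm with a two-finger parallel gripper is mounted at the origin on the work surface. World frame = base frame: x ahead of the robot, y to its left, z up, the work surface at z = 0. Lengths are in m, angles in rad, forces in N, time in s.
With the tool pointing down it reaches from about 0.425 to 0.825 m from the base axis. Payload 3.6 kg.
Tool frame: the origin (TCP) lies on the centre line of the jaws, within the pads' length; the fingertips stand 11 mm ahead of it and the grasp point (between the pads) lies 8 mm behind it (env.tip_reach is the distance from the TCP to the fingertips, in m); z points along the fingers, y is the direction in which the jaws open and shut (so a half turn about z gives the same grasp; the last joint's range is limited). The gripper opens to 93 mm and grips with 3 to 60 N. Pads are 15 mm wide; open, the fingers measure 128 mm over their backs; the gripper's body (75 mm by 188 mm) begins 65 mm behind the grasp point.
Start: joints at [-1.133, 0.615, -0.013, 1.423, 0.008, 1.103, -0.04], TCP at [0.291, 0.581, 0.23] pointing down, gripper open.
Joint ranges: [-3.12, 3.12], [-0.3, 2.06], [-1.34, 1.32], [0.26, 2.42], [-1.36, 4.5], [0.01, 1.98], [-2.84, 2.84]. Speed limits (rad/s): [2.79, 2.79, 3.14, 3.14, 3.14, 3.14, 3.14].

INTERFACE

Orientations are given as a unit quaternion [w, x, y, z].
In Python, from workcell import env, eyes, order gives the robot as it stands. The module is installed in compiled form; this text tells all that it offers.
- The arm moves only by the tool send_rows, never from a script. Its argument "plan" is a list of rows, each an object with "gripper": the closure, from -1 (fully open) to 1 (shut); "xyz": the shift along the world's x, y, z in cm, a list of three; "roll": the turn about the world's z in rad. In form: [{"gripper": gripper, "xyz": [tx, ty, tz], "roll": roll}, ...]. A call has exactly 10 rows; each row is the pose to reach, as a shift and turn from the pose measured when the call began; what a row does not reach only later rows make up. A row lasts 1/12 s, in which the tool goes at most 41.7 mm and 7.16 degrees, less where a joint would pass 70% of its speed; a pose out of reach is approached as far as the arm can. A call with a gripper value outside its range is refused whole. The fingers move at their own pace and stop on an object; "force" is the grip in N (left out, the last holds). Time passes only in rows, so rows that repeat a pose let the fingers close, or fill a call up. It gives the time, the measured TCP pose, the force and the opening at its end, in the units of the state.
- env.read_state(): the state, without advancing time (a new reading comes with each control period).
- eyes.read_camera(name): name is "scene" or "top" or "wrist"; returns a dict with "image" (400x640x3 uint8, red, green, blue), "fx", "fy", "cx", "cy" (pixels), "R" (3x3) and "t" (3): a world point X has camera coordinates R X + t; the wrist camera has in their place "tool_from_camera" (4x4, takes a point from camera to tool coordinates, whose origin is the TCP and whose axes are the flange's). Camera axes: x right, y down, z forward; pixel columns grow to the right and rows downward; lengths in m; the calibration is good to about 2 mm. The wrist camera is an equidistant fisheye: a pixel r from the principal point sees the ray r / f radians off the axis. A picture is of the moment at which its call begins: read the wrist's pose just before it. There is no depth.
- order.close_job(): hands the job in, once; it reports no verdict.
The state is a dict: "clock": time; "qpos": joint angles; "joint_vel": joint speeds; "effort": joint torques, N m; "ee_pos": TCP position; "orientation": TCP orientation; "force": force on the tool from outside, world axes, zero at the start; "moment": the same for the moment, N m; "gripper_width": finger opening in m.
Only numpy, scipy, OpenCV 4.12 (cv2) and the standard library are available. Lean on these libraries where they do the work, as an engineer would, in place of code of your own. Each camera call takes 0.05 s, during which the arm holds its last target. There are 200 camera calls.

## Working session

There is one attempt and no reset: what is moved stays moved. The work goes in short steps, Python scripts to look and compute and a tool call to move; the robot and the scene stay as the last step left them, time stands still between calls to the robot, and variables do not carry over. Pictures are saved under pics/ and viewed, about 8 in all and at most 12, crops included, and the job is handed in when it is done.

Besides the shell and the picture viewer there is one more tool, called after "Request:" as name([rows], argument=value, ...), one row to a line, values as JSON. send_rows: Moves the arm, as the interface text tells. Its arguments: {"type":"object","properties":{"plan":{"type":"array","items":{"type":"object","properties":{"gripper":{"type":"number"},"xyz":{"type":"array","items":{"type":"number"}},"roll":{"type":"number"}}}},"force":{"type":"number"}},"required":["plan"]}

```bash
mkdir -p pics; cat > h.py <<'E'
import numpy as np, cv2
from workcell import env, eyes, order
def take(n,f):
    s=env.read_state(); c=eyes.read_camera(n)
    cv2.imwrite(f'pics/{f}.png',c['image'][:,:,::-1]); 
    np.savez(f'pics/{f}.npz',**c,ee=s['ee_pos'],q=s['orientation'])
    return c
def load(f): return dict(np.load(f'pics/{f}.npz'))
def ray(c,u,v):
    d=c['R'].T@np.array([(u-c['cx'])/c['fx'],(v-c['cy'])/c['fy'],1]); return -c['R'].T@c['t'],d
def onz(c,u,v,z):
    o,d=ray(c,u,v); return o+d*(z-o[2])/d[2]
def proj(c,X):
    p=c['R']@np.array(X)+c['t']; return c['fx']*p[0]/p[2]+c['cx'],c['fy']*p[1]/p[2]+c['cy']
E
python3 - <<'E'
from h import *
for n in('scene','top'):
    c=take(n,n+'0'); print(n,-c['R'].T@c['t'],c['R'][2],c['fx'])
s=env.read_state(); print(s); print(env.tip_reach)
a=np.hstack([cv2.imread('pics/scene0.png'),]);
E
```

```text
scene [1.50065555 0.13644599 0.71907841] [-0.83822357 -0.124503   -0.53092396] 432.20949425587173
top [0.39759418 0.00762865 1.39037703] [ 0.08930183 -0.01194333 -0.995933  ] 466.07607955407514
{'clock': 0.1, 'qpos': array([-1.1324697 ,  0.61574798, -0.01260152,  1.42466787,  0.0081322 ,
        1.10340951, -0.04040022]), 'joint_vel': array([-0.00041884, -0.00249261, -0.00014036, -0.00419375,  0.00235453,
        0.00073988, -0.00058988]), 'effort': array([ 9.38850753e-04, -4.60043299e+01,  2.09680586e-01, -1.66247284e+01,
       -6.12209109e-02,  1.69054535e-02,  9.87452722e-05]), 'ee_pos': array([0.29108364, 0.58044577, 0.22866886]), 'orientation': array([-2.20980231e-04,  2.30293868e-01,  9.73120519e-01, -1.06837882e-03]), 'force': array([-0.36740822, -0.41955773, -0.07476622]), 'moment': array([ 0.00073622, -0.01557253, -0.03022556]), 'gripper_width': 0.09274698900456524}
0.011
```

View pics/top0.png

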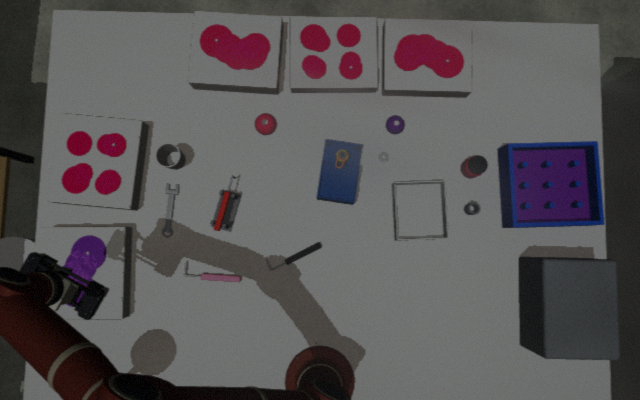

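View pics/scene0.png

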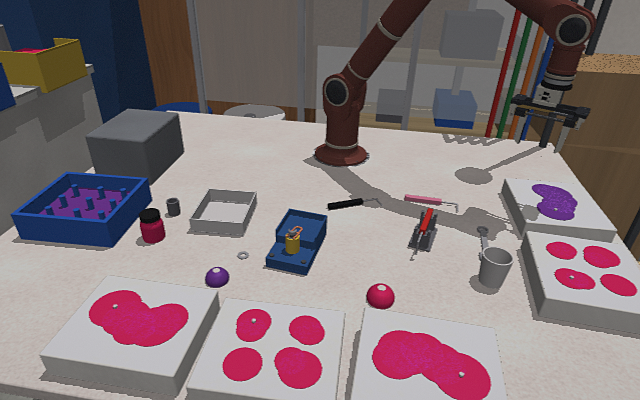

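The top view shows the carrier near (340,170) with its shaft near (341,158), the pick at (228,205), and the wash tray at (418,210). The scene view shows the same items. I'll enlarge the pick and the carrier.

```bash
python3 - <<'E'
from h import *
a=cv2.imread('pics/top0.png');b=cv2.imread('pics/scene0.png')
def cr(i,x,y,w,h,W,H): return cv2.resize(np.clip(i[y:y+h,x:x+w]*1.6,0,255).astype('u1'),(W,H),interpolation=cv2.INTER_CUBIC)
m=np.vstack([np.hstack([cr(a,200,170,66,66,396,300),cr(a,310,135,66,50,396,300)]),np.hstack([cr(b,395,195,66,50,396,300),cr(b,263,205,66,75,396,300)])])
cv2.imwrite('pics/m0.png',m)
c=load('top0')
for n,(u,v,z) in dict(tip=(237,177,.06),handle=(228,210,.06),shaft=(341,155,.095),tr=(418,210,.045)).items(): print(n,onz(c,u,v,z))
hsv=cv2.cvtColor(a,cv2.COLOR_BGR2HSV)
for nm,roi,lo,hi in [('red',(200,170,60,60),(0,150,80),(8,255,255)),('blue',(300,120,80,100),(100,120,30),(125,255,255))]:
    x,y,w,h=roi; k=cv2.inRange(hsv[y:y+h,x:x+w],lo,hi); k=cv2.morphologyEx(k,3,np.ones((3,3))) if nm=='blue' else k
    cs=max(cv2.findContours(k,0,2)[0],key=cv2.contourArea)+[x,y]
    print(nm,cv2.minAreaRect(cs),cv2.boxPoints(cv2.minAreaRect(cs)).tolist())
E
```

```text
tip [0.57912856 0.24871012 0.06      ]
handle [0.48365328 0.27068038 0.06      ]
shaft [ 0.64359531 -0.04733353  0.095     ]
tr [ 0.49684588 -0.27587895  0.045     ]
red ((221.4339599609375, 210.4811248779297), (4.944979667663574, 39.14775848388672), 15.945395469665527) [[213.67922973632812, 228.6226348876953], [224.4339599609375, 190.9811248779297], [229.18869018554688, 192.33961486816406], [218.4339599609375, 229.9811248779297]]
blue ((338.1910095214844, 184.505615234375), (37.32667922973633, 34.028743743896484), 12.994616508483887) [[316.1797790527344, 196.8876495361328], [323.8314514160156, 163.73033142089844], [360.2022399902344, 172.1235809326172], [352.5505676269531, 205.28089904785156]]
```

View pics/m0.png

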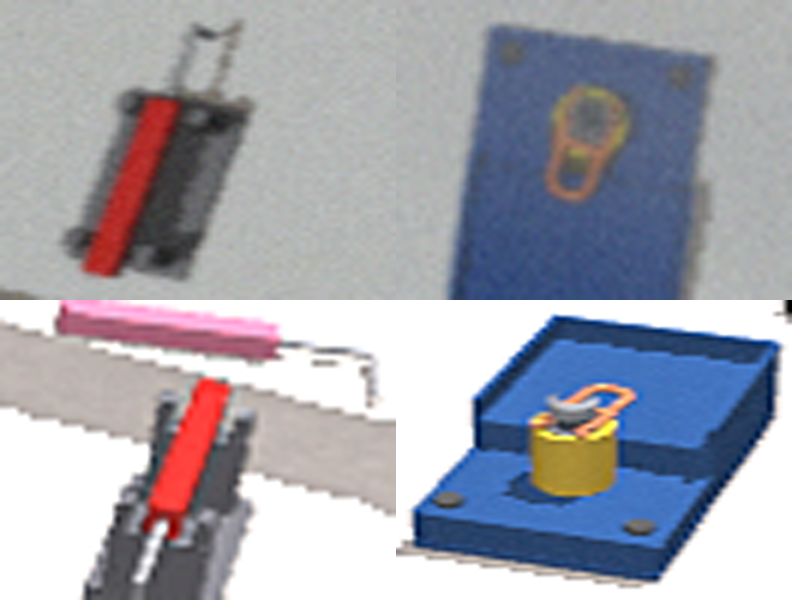

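Red handle spans (224–229,191) to (214–218,230) in the top view, with the hook at the upper end. The clip eye is at about (341,165) and points to the lower left of the shaft. I'll compute poses and check them across the two views.

```bash
python3 - <<'E'
from h import *
c=load('top0');s=load('scene0')
A=onz(c,226.8,191.7,.063)[:2];B=onz(c,216,229.3,.063)[:2]
d=A-B;print('pick ends',A,B,'len',np.linalg.norm(d),'mid',(A+B)/2,'yaw',np.arctan2(d[1],d[0]))
# carrier/clip crop: x=310+u/6,y=135+v/6
f=lambda u,v,z:onz(c,310+u/6-.4,135+v/6-.4,z)[:2]
S=f(592,115,.095);T=f(595,112,.075);E=f(570,183,.078)
print('shaft',S,'roller top ctr',f(590,122,.075),'eye',E,'clip yaw',np.arctan2(*(S-E)[::-1]))
L=f(490,25,.03);R=f(712,58,.03);print('carrier front edge',L,R,np.linalg.norm(L-R),'yaw',np.arctan2(*(L-R)[::-1])-np.pi/2, 'shaft', (L+R)/2)
# scene check
g=lambda u,v,z:onz(s,263+u*66/396-.4,205+(v-300)*75/300-.4,z)[:2]
print('scene shaft',g(575-396,400,.095))
i=cv2.cvtColor(cv2.imread('pics/top0.png'),cv2.COLOR_BGR2HSV)
for k in [(392,181),(443,180),(447,238),(397,240)]: print('tray',onz(c,*k,.045)[:2])
E
```

```text
pick ends [0.53572832 0.27559605] [0.42791179 0.30180879] len 0.1109572464429433 mid [0.48182005 0.28870242] yaw -0.23849637155632764
shaft [ 0.65166208 -0.23721144] roller top ctr [ 0.65217405 -0.24005289] eye [ 0.62197828 -0.23011913] clip yaw -0.23453162666719912
carrier front edge [ 0.7083646  -0.19861129] [ 0.69444414 -0.30891397] 0.11117760198041705 yaw -0.12553871585120024 shaft [ 0.70140437 -0.25376263]
scene shaft [ 0.65189087 -0.04930594]
tray [ 0.57989192 -0.19957856]
tray [ 0.58628371 -0.34875139]
tray [ 0.41765628 -0.36014979]
tray [ 0.40881124 -0.21550127]
```

Request:
send_rows([
  {"gripper":-0.5,"xyz":[2,-3,0],"roll":0.03},
  {"gripper":-0.5,"xyz":[4,-6,0],"roll":0.06},
  {"gripper":-0.5,"xyz":[6,-9,-1],"roll":0.09},
  {"gripper":-0.5,"xyz":[8,-12,-2],"roll":0.12},
  {"gripper":-0.5,"xyz":[10.5,-15,-3],"roll":0.15},
  {"gripper":-0.5,"xyz":[13,-18.5,-4],"roll":0.18},
  {"gripper":-0.5,"xyz":[15,-22,-5],"roll":0.2},
  {"gripper":-0.5,"xyz":[17.5,-25.5,-6],"roll":0.226},
  {"gripper":-0.5,"xyz":[20,-29.4,-7],"roll":0.226},
  {"gripper":-0.5,"xyz":[20,-29.4,-7],"roll":0.226},
])

```text
clock: 0.93
ee_pos: [0.4949, 0.277, 0.1568]
orientation: [0.0, 0.125, 0.992, -0.005]
force: [1.2, -0.5, -0.0]
gripper_width: 0.0696
```

```bash
cat >> h.py <<'E'
from scipy.spatial.transform import Rotation as Ro
def wray(c,u,v):
    du,dv=u-c['cx'],v-c['cy']; r=np.hypot(du,dv); th=r/c['fx']
    d=np.array([np.sin(th)*du/r,np.sin(th)*dv/r,np.cos(th)]) if r else np.array([0,0,1.])
    q=c['q']; W=Ro.from_quat([q[1],q[2],q[3],q[0]]).as_matrix(); M=c['tool_from_camera']
    return c['ee']+W@M[:3,3], W@M[:3,:3]@d
def wonz(c,u,v,z):
    o,d=wray(c,u,v); return o+d*(z-o[2])/d[2]
E
python3 - <<'E'
from h import *
c=load('top0')
f=lambda u,v,z:onz(c,310+(u-396)/6-.4,135+v/6-.4,z)[:2]
S=f(592,115,.095);E=f(570,183,.078)
print('shaft',S,'roller top ctr',f(590,122,.075),'eye',E,'clip yaw',np.arctan2(*(S-E)[::-1]))
L=f(490,25,.03);R=f(712,58,.03);print('edge',L,R,np.linalg.norm(L-R),'yaw',np.arctan2(*(L-R)[::-1])-np.pi/2)
w=take('wrist','w1'); print(w['fx'],w['fy'],w['cx'],w['cy'],w['tool_from_camera'])
st=env.read_state();print(st['ee_pos'],st['orientation'],st['gripper_width'],st['clock'])
E
```

```text
shaft [ 0.64719944 -0.05083831] roller top ctr [ 0.64765038 -0.05084877] eye [ 0.61753318 -0.04175487] clip yaw -0.2971239430664507
edge [ 0.70357892 -0.00251903] [ 0.68968604 -0.11259065] 0.11094491776942816 yaw -0.12555284709024117
309.70691628693146 309.70691628693146 320.0110849177343 202.08549973244175 [[ 9.00919206e-04 -9.59738119e-01 -2.80894875e-01  7.79959361e-02]
 [ 9.99999125e-01  5.92543533e-04  1.18276206e-03  4.32644226e-04]
 [-9.68699396e-04 -2.80895695e-01  9.59737813e-01 -1.54281898e-01]
 [ 0.00000000e+00  0.00000000e+00  0.00000000e+00  1.00000000e+00]]
[0.49456268 0.27795033 0.15688357] [ 9.95631416e-05  1.24936866e-01  9.92154262e-01 -4.54871847e-03] 0.06948394660171707 0.9833
```

View pics/w1.png

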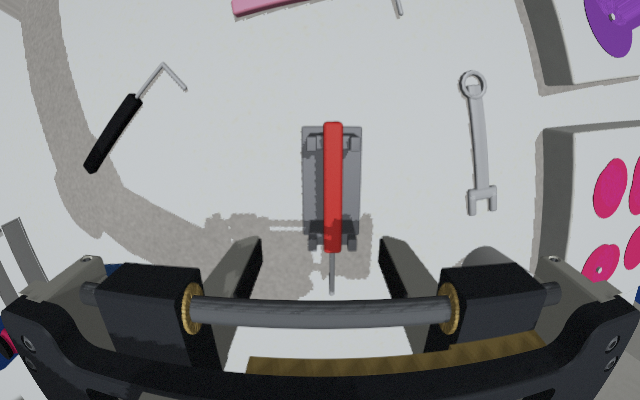

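The wrist view shows the red handle from (333,122) to (331,250), nearly aligned with the jaws, with the shank running on to about (332,293).

```bash
cat >> h.py <<'E'
def jaw(q): 
    y=Ro.from_quat([q[1],q[2],q[3],q[0]]).as_matrix()[:,1]; return np.arctan2(y[1],y[0])
def redpick(c):
    h=cv2.cvtColor(c['image'],cv2.COLOR_RGB2HSV); k=cv2.inRange(h,(0,170,80),(6,255,255))
    k[:, :270]=0;k[:,400:]=0
    cs=max(cv2.findContours(k,0,2)[0],key=cv2.contourArea)
    p=cs[:,0,:]; a=p[p[:,1]<p[:,1].min()+3].mean(0); b=p[p[:,1]>p[:,1].max()-3].mean(0); return a,b
E
python3 - <<'E'
from h import *
c=load('w1');a,b=redpick(c);print(a,b)
A=wonz(c,*b,.063);B=wonz(c,*a,.063);d=A-B
print(A,B,np.linalg.norm(d),(A+B)/2,np.arctan2(d[1],d[0]))
s=env.read_state();print(s['ee_pos'],jaw(s['orientation']))
E
```

```text
[331.42857143 122.85714286] [333.4 250.2]
[0.53557786 0.27862161 0.063     ] [0.4286081 0.3030106 0.063    ] 0.10971486877343714 [0.48209298 0.29081611 0.063     ] -0.22416700817298454
[0.49456268 0.27795033 0.15688357] 1.3202593182225395
```

Request:
send_rows([
  {"gripper":-0.5,"xyz":[-0.3,1.0,0],"roll":0.02},
  {"gripper":-0.5,"xyz":[-0.3,1.0,-3],"roll":0.02},
  {"gripper":-0.5,"xyz":[-0.3,1.0,-6],"roll":0.02},
  {"gripper":-0.5,"xyz":[-0.3,1.0,-9],"roll":0.02},
  {"gripper":-0.5,"xyz":[-0.3,1.0,-11],"roll":0.02},
  {"gripper":-0.5,"xyz":[-0.3,1.0,-11.1],"roll":0.02},
  {"gripper":-0.5,"xyz":[-0.3,1.0,-11.1],"roll":0.02},
  {"gripper":-0.5,"xyz":[-0.3,1.0,-11.1],"roll":0.02},
  {"gripper":-0.5,"xyz":[-0.3,1.0,-11.1],"roll":0.02},
  {"gripper":-0.5,"xyz":[-0.3,1.0,-11.1],"roll":0.02},
])

```text
clock: 1.82
ee_pos: [0.4923, 0.2891, 0.0476]
orientation: [0.001, 0.115, 0.993, -0.003]
force: [0.6, 0.1, 0.2]
gripper_width: 0.0696
```

Close with a firm grip in place.

Request:
send_rows([
  {"gripper":0,"xyz":[0,0,-0.1],"roll":0},
  {"gripper":0.5,"xyz":[0,0,-0.1],"roll":0},
  {"gripper":1,"xyz":[0,0,-0.1],"roll":0},
  {"gripper":1,"xyz":[0,0,-0.1],"roll":0},
  {"gripper":1,"xyz":[0,0,-0.1],"roll":0},
  {"gripper":1,"xyz":[0,0,-0.1],"roll":0},
  {"gripper":1,"xyz":[0,0,-0.1],"roll":0},
  {"gripper":1,"xyz":[0,0,-0.1],"roll":0},
  {"gripper":1,"xyz":[0,0,-0.1],"roll":0},
  {"gripper":1,"xyz":[0,0,-0.1],"roll":0},
], force=60)

```text
clock: 2.65
ee_pos: [0.4923, 0.289, 0.0465]
orientation: [0.001, 0.115, 0.993, -0.003]
force: [0.2, -0.9, 0.4]
gripper_width: 0.0157
```

```bash
python3 - <<'E'
from h import *
s=env.read_state();print(s['ee_pos'],jaw(s['orientation']),s['gripper_width'],s['force'])
E
```

```text
[0.49230025 0.28898329 0.04652636] 1.3407896012439509 0.015742995396541278 [ 0.23393579 -0.89030762  0.37858265]
```

Request:
send_rows([
  {"gripper":1,"xyz":[0,0,3],"roll":0},
  {"gripper":1,"xyz":[0,0,6],"roll":0},
  {"gripper":1,"xyz":[0,0,9],"roll":0},
  {"gripper":1,"xyz":[0,0,12],"roll":0},
  {"gripper":1,"xyz":[0,-2,13],"roll":0},
  {"gripper":1,"xyz":[0,-5,13.5],"roll":0},
  {"gripper":1,"xyz":[0.5,-8,13.5],"roll":-0.02},
  {"gripper":1,"xyz":[1,-11,13.5],"roll":-0.03},
  {"gripper":1,"xyz":[1.5,-14,13.5],"roll":-0.05},
  {"gripper":1,"xyz":[2,-16,13.5],"roll":-0.067},
])

```text
clock: 3.48
ee_pos: [0.5122, 0.1251, 0.1815]
orientation: [0.001, 0.15, 0.989, -0.005]
force: [-0.1, -0.4, -0.0]
gripper_width: 0.0155
```

Request:
send_rows([
  {"gripper":1,"xyz":[0.3,-2,0],"roll":0},
  {"gripper":1,"xyz":[0.6,-4,0],"roll":0},
  {"gripper":1,"xyz":[1,-6,0],"roll":0},
  {"gripper":1,"xyz":[1.3,-8,0],"roll":0},
  {"gripper":1,"xyz":[1.6,-10,0],"roll":0},
  {"gripper":1,"xyz":[1.8,-12,0],"roll":0},
  {"gripper":1,"xyz":[1.9,-13.5,0],"roll":0},
  {"gripper":1,"xyz":[1.9,-14.4,0],"roll":0},
  {"gripper":1,"xyz":[1.9,-14.4,0],"roll":0},
  {"gripper":1,"xyz":[1.9,-14.4,0],"roll":0},
])

```text
clock: 4.32
ee_pos: [0.5309, -0.0185, 0.1814]
orientation: [0.001, 0.15, 0.989, -0.004]
force: [-0.0, 0.6, -1.0]
gripper_width: 0.015
```

```bash
python3 - <<'E'
from h import *
s=env.read_state();print(s['ee_pos'],jaw(s['orientation'])-np.pi/2,s['gripper_width'],s['force'],s['clock'])
take('top','t2');take('scene','s2');take('wrist','w2')
a=cv2.imread('pics/t2.png');b=cv2.imread('pics/s2.png');w=cv2.imread('pics/w2.png')
def cr(i,x,y,w,h,W,H): return cv2.resize(np.clip(i[y:y+h,x:x+w]*1.5,0,255).astype('u1'),(W,H),interpolation=cv2.INTER_CUBIC)
cv2.imwrite('pics/m2.png',np.hstack([np.vstack([cr(a,305,130,80,60,400,300),cr(w,0,0,640,400,400,250)]),cr(b,255,170,80,110,400,550)]))
E
```

```text
[ 0.53092448 -0.01847931  0.18138208] -0.3015259852159291 0.01504267009327263 [-0.0112771   0.56463244 -0.97507966] 4.3167
```

View pics/m2.png

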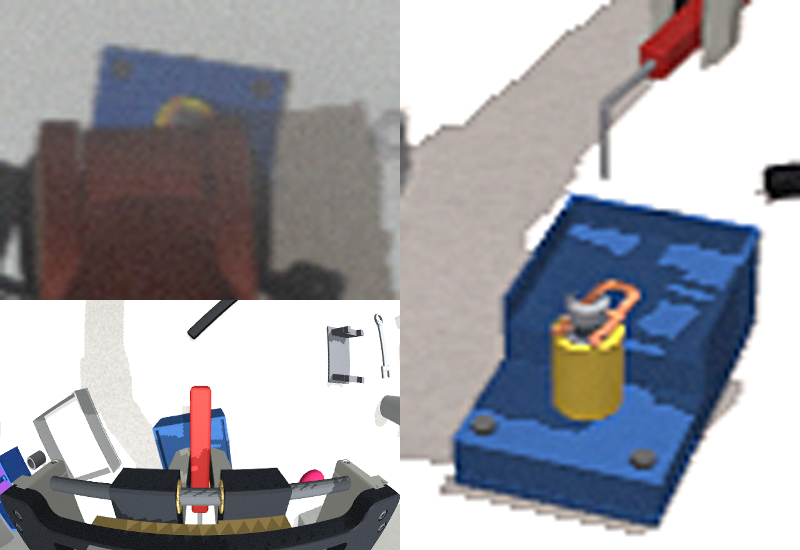

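The scene crop shows the pin tip at full-image (295.8,205.6) and the clip loop around (298,230). The arm blocks the top view, so I'll cast scene rays for both and look at a finer crop of the clip.

```bash
python3 - <<'E'
from h import *
s=load('s2')
S0=np.array([.6472,-.0508])
print('tip by scene',onz(s,295.6,205.4,.147),' expected from TCP', np.array([.5309,-.0185])+.0945*np.array([np.cos(.3015),-np.sin(.3015)]))
im=s['image'];h=cv2.cvtColor(im,cv2.COLOR_RGB2HSV);
b=cv2.resize(np.clip(im[218:248,278:318,::-1]*1.2,0,255).astype('u1'),(800,600),interpolation=cv2.INTER_CUBIC)
def P(X,col):
    u,v=proj(s,X); p=(int((u-278+.5)*20),int((v-218+.5)*20)); cv2.drawMarker(b,p,col,0,20,2)
y=-.297; R=np.array([[np.cos(y),-np.sin(y)],[np.sin(y),np.cos(y)]])
for x,yy,col in [(-27,0,(255,0,255)),(-39,0,(0,255,0)),(-34,0,(255,255,0)),(-18,0,(255,255,0)),(-27,7,(255,0,0)),(-27,-7,(255,0,0))]:
    q=S0+R@np.array([x,yy])/1000; P([*q,.0775],col)
P([*S0,.095],(0,0,255))
for a in np.linspace(0,6.28,24): P([*(S0+.0105*np.array([np.cos(a),np.sin(a)])),.095],(0,0,0))
cv2.imwrite('pics/m3.png',b)
E
```

```text
tip by scene [ 0.62147777 -0.04751456  0.147     ]  expected from TCP [ 0.62113731 -0.04656205]
```

View pics/m3.png

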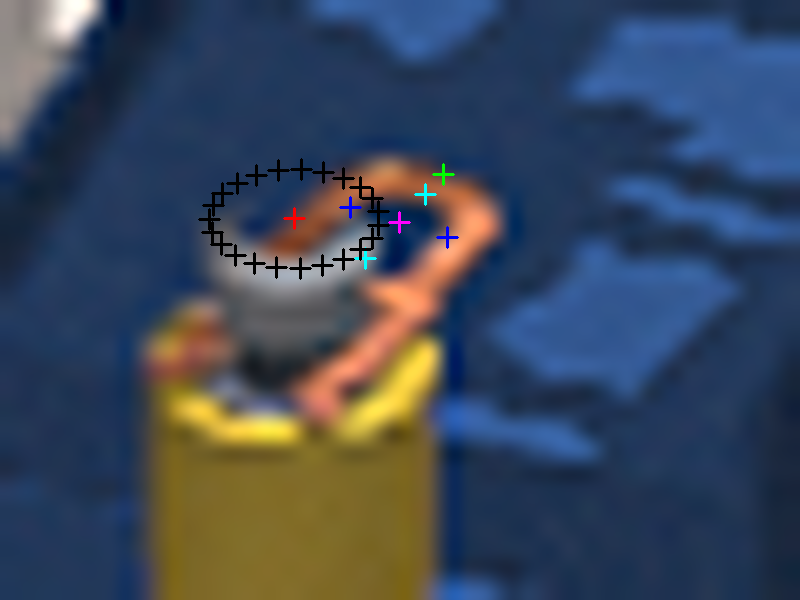

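The scene ray puts the tip within 1 mm of the value from the TCP. The predicted eye centre (magenta, about (400,222)) sits in the middle of the loop opening. I'll correct y by +4 mm and descend to just above the clip.

Request:
send_rows([
  {"gripper":1,"xyz":[0,0.4,0],"roll":0},
  {"gripper":1,"xyz":[0,0.4,0],"roll":0},
  {"gripper":1,"xyz":[0,0.4,-1],"roll":0},
  {"gripper":1,"xyz":[0,0.4,-2],"roll":0},
  {"gripper":1,"xyz":[0,0.4,-3],"roll":0},
  {"gripper":1,"xyz":[0,0.4,-4],"roll":0},
  {"gripper":1,"xyz":[0,0.4,-5],"roll":0},
  {"gripper":1,"xyz":[0,0.4,-5.8],"roll":0},
  {"gripper":1,"xyz":[0,0.4,-5.8],"roll":0},
  {"gripper":1,"xyz":[0,0.4,-5.8],"roll":0},
])

```text
clock: 5.3
ee_pos: [0.5308, -0.0132, 0.1227]
orientation: [0.0, 0.149, 0.989, -0.004]
force: [0.5, -0.1, -1.0]
gripper_width: 0.0156
```

```bash
python3 - <<'E'
from h import *
s=env.read_state();print(s['ee_pos'],jaw(s['orientation'])-np.pi/2,s['force'])
s=take('scene','s4')
im=s['image']
b=cv2.resize(np.clip(im[210:250,275:328,::-1]*1.2,0,255).astype('u1'),(795,600),interpolation=cv2.INTER_CUBIC)
for X,col in [([.6214,-.0429,.089],(255,0,255)),([.6214,-.0429,.0775],(0,255,0))]:
    u,v=proj(s,X); cv2.drawMarker(b,(int((u-275+.5)*15),int((v-210+.5)*15)),col,0,20,1)
cv2.imwrite('pics/m4.png',b)
E
```

```text
[ 0.53076648 -0.0131569   0.12274872] -0.29868923661678326 [ 0.54907861 -0.11858286 -1.03396718]
```

View pics/m4.png

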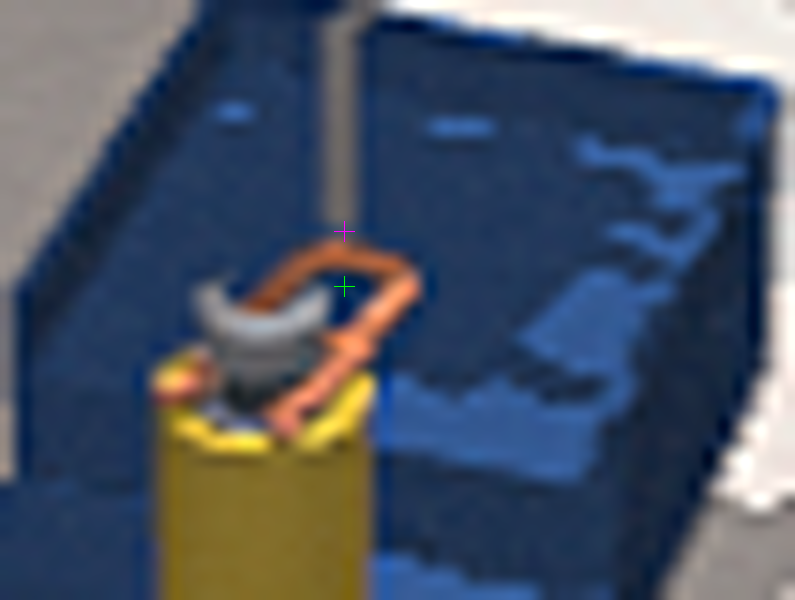

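The pin tip at about (340,222) hangs within roughly 1 mm laterally of the target mark (344,231), over the eye opening. I'll descend through the eye.

Request:
send_rows([
  {"gripper":1,"xyz":[0.1,0,0],"roll":0},
  {"gripper":1,"xyz":[0.1,0,-0.5],"roll":0},
  {"gripper":1,"xyz":[0.1,0,-1],"roll":0},
  {"gripper":1,"xyz":[0.1,0,-1.5],"roll":0},
  {"gripper":1,"xyz":[0.1,0,-2],"roll":0},
  {"gripper":1,"xyz":[0.1,0,-2.5],"roll":0},
  {"gripper":1,"xyz":[0.1,0,-3],"roll":0},
  {"gripper":1,"xyz":[0.1,0,-3.3],"roll":0},
  {"gripper":1,"xyz":[0.1,0,-3.3],"roll":0},
  {"gripper":1,"xyz":[0.1,0,-3.3],"roll":0},
])

```text
clock: 6.18
ee_pos: [0.5322, -0.0131, 0.0901]
orientation: [0.001, 0.149, 0.989, -0.004]
force: [0.3, 0.3, -0.4]
gripper_width: 0.0158
```

```bash
python3 - <<'E'
from h import *
s=env.read_state();print(s['ee_pos'],jaw(s['orientation'])-np.pi/2,s['force'])
s=take('scene','s5')
im=s['image']
b=cv2.resize(np.clip(im[210:250,275:328,::-1]*1.2,0,255).astype('u1'),(530,400),interpolation=cv2.INTER_CUBIC)
cv2.imwrite('pics/m5.png',b)
E
```

```text
[ 0.53218167 -0.0131237   0.09012348] -0.2986706855767238 [ 0.25482589  0.32069225 -0.43859548]
```

View pics/m5.png

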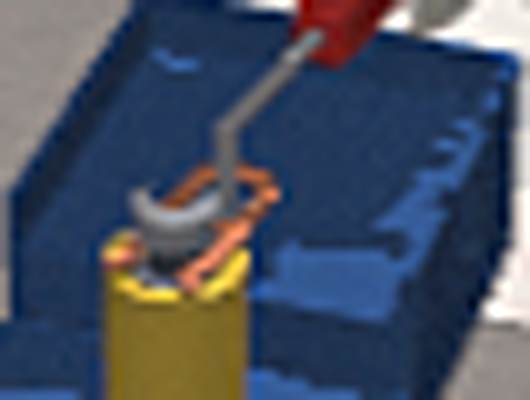

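The pin stands inside the loop at about (228,195) in the crop. I'll pull along the clip's -x.

Request:
send_rows([
  {"gripper":1,"xyz":[-0.29,0.09,0],"roll":0},
  {"gripper":1,"xyz":[-0.57,0.18,0],"roll":0},
  {"gripper":1,"xyz":[-0.86,0.26,0],"roll":0},
  {"gripper":1,"xyz":[-1.15,0.35,0],"roll":0},
  {"gripper":1,"xyz":[-1.43,0.44,0],"roll":0},
  {"gripper":1,"xyz":[-1.72,0.53,0],"roll":0},
  {"gripper":1,"xyz":[-2.0,0.62,0],"roll":0},
  {"gripper":1,"xyz":[-2.3,0.7,0],"roll":0},
  {"gripper":1,"xyz":[-2.6,0.8,0],"roll":0},
  {"gripper":1,"xyz":[-2.9,0.88,0],"roll":0},
])

```text
clock: 7.07
ee_pos: [0.5028, -0.0042, 0.0903]
orientation: [0.001, 0.149, 0.989, -0.004]
force: [-0.2, -0.1, -1.0]
gripper_width: 0.0157
```

Request:
send_rows([
  {"gripper":1,"xyz":[-0.4,0.12,0],"roll":0},
  {"gripper":1,"xyz":[-0.9,0.27,0],"roll":0},
  {"gripper":1,"xyz":[-1.4,0.43,0],"roll":0},
  {"gripper":1,"xyz":[-1.9,0.58,0],"roll":0},
  {"gripper":1,"xyz":[-2.4,0.73,0],"roll":0},
  {"gripper":1,"xyz":[-2.9,0.88,0],"roll":0},
  {"gripper":1,"xyz":[-3.4,1.04,0],"roll":0},
  {"gripper":1,"xyz":[-3.8,1.17,0],"roll":0},
  {"gripper":1,"xyz":[-3.8,1.17,0],"roll":0},
  {"gripper":1,"xyz":[-3.8,1.17,0],"roll":0},
])

```text
clock: 7.9
ee_pos: [0.4648, 0.0076, 0.0904]
orientation: [0.001, 0.149, 0.989, -0.004]
force: [0.7, 0.4, -1.0]
gripper_width: 0.0155
```

```bash
python3 - <<'E'
from h import *
s=env.read_state();print(s['ee_pos'],jaw(s['orientation'])-np.pi/2,s['force'],s['gripper_width'])
s=take('scene','s6')
im=s['image']
b=cv2.resize(np.clip(im[195:265,260:340,::-1]*1.2,0,255).astype('u1'),(640,560),interpolation=cv2.INTER_CUBIC)
cv2.imwrite('pics/m6.png',b)
E
```

```text
[0.46481011 0.0076172  0.09041085] -0.29836755445210184 [ 0.65296096  0.44939594 -1.03180522] 0.015518760759996416
```

View pics/m6.png

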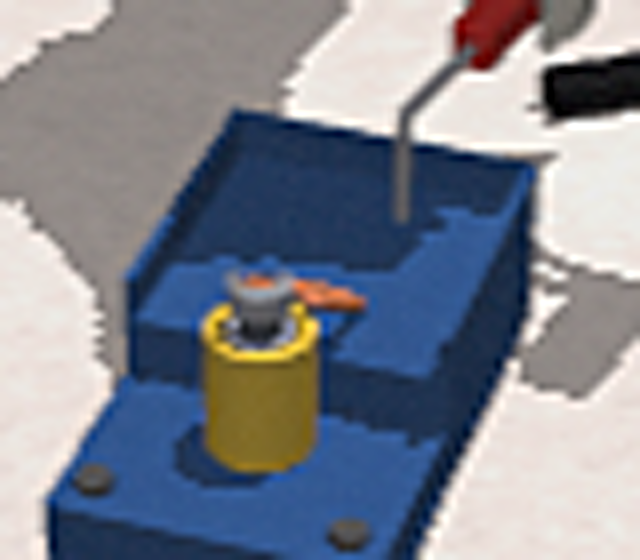

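The clip (orange, (245–365, 285–305) in the crop) has left the groove but slipped off the pin and lies right behind the roller. I'll lift the pick, move aside, and look with all the cameras in one montage.

Request:
send_rows([
  {"gripper":1,"xyz":[0,0,2],"roll":0},
  {"gripper":1,"xyz":[0,0,5],"roll":0},
  {"gripper":1,"xyz":[0,0,8],"roll":0},
  {"gripper":1,"xyz":[0,2,10],"roll":0},
  {"gripper":1,"xyz":[0,5,12],"roll":0},
  {"gripper":1,"xyz":[0,8,12],"roll":0},
  {"gripper":1,"xyz":[0,11,12],"roll":0},
  {"gripper":1,"xyz":[0,14,12],"roll":0},
  {"gripper":1,"xyz":[0,16,12],"roll":0},
  {"gripper":1,"xyz":[0,16,12],"roll":0},
])

```text
clock: 8.78
ee_pos: [0.4647, 0.1736, 0.2105]
orientation: [0.001, 0.145, 0.989, -0.002]
force: [-0.4, 0.3, -1.0]
gripper_width: 0.0154
```

```bash
python3 - <<'E'
from h import *
s=env.read_state();print(s['ee_pos'],s['gripper_width'])
t=take('top','t7');s=take('scene','s7');w=take('wrist','w7')
def cr(c,x,y,w,h,W,H,g): return cv2.resize(np.clip(c['image'][y:y+h,x:x+w,::-1]*g,0,255).astype('u1'),(W,H),interpolation=cv2.INTER_CUBIC)
cv2.imwrite('pics/m7.png',np.vstack([np.hstack([cr(t,315,138,50,45,400,360,1.7),cr(s,275,210,50,45,400,360,1.2)]),cr(w,0,100,640,192,800,240,1)]))
E
```

```text
[0.4647442  0.17360441 0.21053966] 0.015409916771512062
```

View pics/m7.png

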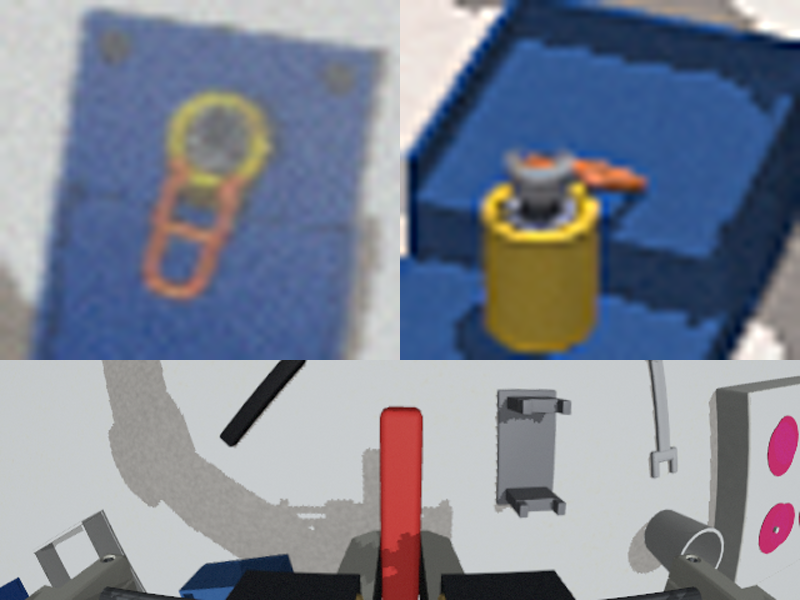

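The top crop shows the clip's eye end at (178,290) with the hole centred near (181,258), and its legs still leaning on the roller's rim. It is out of the groove and tilted onto the tray floor, so I'll check the pin's true position and the eye numerically.

```bash
python3 - <<'E'
from h import *
s6=load('s6');t=load('t7');s=load('s7')
print('tip px expected',proj(s6,[.5552,-.0202,.056]),'knee',proj(s6,[.5552,-.0202,.098]),'seen tip (309.9,222.1) knee',(260+404/8-.4,195+115/8-.4))
f=lambda u,v,z:onz(t,315+u/8-.4,138+v/8-.4,z)
print('shaft',f(215,136,.095),'hole',f(181,258,.058),'bar out',f(175,299,.0525),'crossbar',f(187,229,.065))
g=lambda u,v,z:onz(s,275+(u-400)/8-.4,210+v/8-.4,z)
print('scene eye end corner',g(640,185,.053))
h=cv2.cvtColor(t['image'],cv2.COLOR_RGB2HSV);k=cv2.inRange(h,(3,90,60),(16,255,255));k[:138]=0;k[183:]=0;k[:,:315]=0;k[:,365:]=0
n,l,st,ce=cv2.connectedComponentsWithStats(k);i=1+st[1:,4].argmax();print(st[i],ce[i])
p=np.argwhere(l==i)[:,::-1];print(cv2.minAreaRect(p.astype('f4')))
E
```

```text
tip px expected (np.float64(310.63639908264435), np.float64(222.02447072248214)) knee (np.float64(310.88905827633414), np.float64(208.9387594464879)) seen tip (309.9,222.1) knee (310.1, 208.975)
shaft [ 0.64476832 -0.04865087  0.095     ] hole [ 0.60692464 -0.03879689  0.058     ] bar out [ 0.59274375 -0.03710214  0.0525    ] crossbar [ 0.61640012 -0.04050835  0.065     ]
scene eye end corner [ 0.60224263 -0.02781218  0.053     ]
[342 160   4   4   9] [343.22222222 161.11111111]
((343.1922607421875, 160.9615478515625), (1.941450834274292, 3.605551242828369), 33.690067291259766)
```

Request:
send_rows([
  {"gripper":1,"xyz":[0.5,-2,0],"roll":0},
  {"gripper":1,"xyz":[1.2,-4.5,0],"roll":0},
  {"gripper":1,"xyz":[2,-7.5,0],"roll":0},
  {"gripper":1,"xyz":[3,-10.5,-1],"roll":0},
  {"gripper":1,"xyz":[4,-13.5,-2],"roll":0},
  {"gripper":1,"xyz":[4.7,-16,-3],"roll":0},
  {"gripper":1,"xyz":[5.2,-18,-4.5],"roll":0},
  {"gripper":1,"xyz":[5.2,-18.6,-6],"roll":0},
  {"gripper":1,"xyz":[5.2,-18.6,-7.5],"roll":0},
  {"gripper":1,"xyz":[5.2,-18.6,-8],"roll":0},
])

```text
clock: 9.77
ee_pos: [0.5155, -0.0226, 0.1283]
orientation: [-0.001, 0.152, 0.988, -0.006]
force: [-1.2, 0.2, -0.1]
gripper_width: 0.0156
```

```bash
python3 - <<'E'
from h import *
st=env.read_state();y=jaw(st['orientation'])-np.pi/2
s=take('scene','s8')
tip=st['ee_pos']+.0945*np.array([np.cos(y),np.sin(y),0])-[0,0,.0345];print(st['ee_pos'],y,'tip',tip,proj(s,tip),'hole px',proj(s,[.607,-.0395,.058]))
# shank+pin: grey dark pixels in the pin column
im=s['image'].astype(int)
u,v=map(int,proj(s,tip))
h=cv2.cvtColor(s['image'],cv2.COLOR_RGB2HSV);k=cv2.inRange(h,(2,110,120),(14,255,255));k[:215]=0;k[255:]=0;k[:,:270]=0;k[:,325:]=0
p=np.argwhere(k)[:,::-1];print('orange bbox',p.min(0),p.max(0),len(p))
for r in range(v-10,v+5): print(r,h[r,u-6:u+7,1])
E
```

```text
[ 0.51548871 -0.02264342  0.12830075] -0.3045310930820093 tip [ 0.60564054 -0.05097886  0.09380075] (np.float64(295.5855710318216), np.float64(219.53826765432487)) hole px (np.float64(299.849839113917), np.float64(231.7112109415071))
orange bbox [291 230] [304 232] 20
209 [237 234 255 155  99  42   8  15  21  21  20  17  15]
210 [182 171 170 191 120  20  22 235 174 104  71  19   3]
211 [172 161 170 160 109  14  17 160 175 181 208 220 237]
212 [167 171 153 174 100  10  13 156 174 161 161 158 161]
213 [152 135 160 171 107  16  10 144 164 165 156 163 152]
214 [149 161 160 171 110  13  17 169 170 165 143 160 152]
215 [161 153 161 171 116  16  10 155 163 153 152 154 167]
216 [155 157 160 154 116  16  10 164 161 163 160 166 161]
217 [155 178 152 161 109  19  10 165 163 154 161 155 153]
218 [158 168 157 176 116  19  10 171 165 155 164 148 158]
219 [158 160 172 177 129  26   9 150 162 170 167 156 152]
220 [160 158 149 152 150 176 162 161 160 158 163 157 158]
221 [157 168 162 159 160 162 158 160 161 149 167 159 154]
222 [152 171 155 159 167 157 157 154 149 152 152 156 154]
223 [156 148 146 159 166 159 161 156 171 152 156 158 158]
```

Request:
send_rows([
  {"gripper":1,"xyz":[0.15,1.2,0],"roll":0},
  {"gripper":1,"xyz":[0.15,1.2,0],"roll":0},
  {"gripper":1,"xyz":[0.15,1.2,0],"roll":0},
  {"gripper":1,"xyz":[0.15,1.2,0],"roll":0},
  {"gripper":1,"xyz":[0.15,1.2,-0.7],"roll":0},
  {"gripper":1,"xyz":[0.15,1.2,-1.4],"roll":0},
  {"gripper":1,"xyz":[0.15,1.2,-2.1],"roll":0},
  {"gripper":1,"xyz":[0.15,1.2,-2.5],"roll":0},
  {"gripper":1,"xyz":[0.15,1.2,-2.5],"roll":0},
  {"gripper":1,"xyz":[0.15,1.2,-2.5],"roll":0},
])

```text
clock: 10.65
ee_pos: [0.5167, -0.0096, 0.1027]
orientation: [-0.002, 0.151, 0.989, -0.006]
force: [0.6, 1.1, -1.0]
gripper_width: 0.0155
```

```bash
cat >> h.py <<'E'
def tipof(st):
    y=jaw(st['orientation'])-np.pi/2
    return st['ee_pos']+.0945*np.array([np.cos(y),np.sin(y),0])-[0,0,.0345],y
E
python3 - <<'E'
from h import *
st=env.read_state();print(st['ee_pos'],tipof(st),st['force'])
E
```

```text
[ 0.51666641 -0.00961287  0.10274389] (array([ 0.606869  , -0.03778633,  0.06824389]), np.float64(-0.30273483206845886)) [ 0.60536404  1.12113189 -1.0343907 ]
```

Good. I'll go down to about 2.5 mm above the floor and watch the force.

Request:
send_rows([
  {"gripper":1,"xyz":[0,0,-0.2],"roll":0},
  {"gripper":1,"xyz":[0,0,-0.5],"roll":0},
  {"gripper":1,"xyz":[0,0,-0.8],"roll":0},
  {"gripper":1,"xyz":[0,0,-1.1],"roll":0},
  {"gripper":1,"xyz":[0,0,-1.4],"roll":0},
  {"gripper":1,"xyz":[0,0,-1.6],"roll":0},
  {"gripper":1,"xyz":[0,0,-1.6],"roll":0},
  {"gripper":1,"xyz":[0,0,-1.6],"roll":0},
  {"gripper":1,"xyz":[0,0,-1.6],"roll":0},
  {"gripper":1,"xyz":[0,0,-1.6],"roll":0},
])

```text
clock: 11.48
ee_pos: [0.5168, -0.0096, 0.0869]
orientation: [-0.002, 0.151, 0.989, -0.006]
force: [-0.2, 0.6, 0.2]
gripper_width: 0.0154
```

```bash
python3 - <<'E'
from h import *
st=env.read_state();print(st['ee_pos'],tipof(st),st['force'])
c=take('scene','s9')
t,y=tipof(st);print(proj(c,t))
cv2.imwrite('pics/m9.png',cv2.resize(np.clip(c['image'][210:250,275:328,::-1]*1.2,0,255).astype('u1'),(795,600),interpolation=cv2.INTER_CUBIC))
h=cv2.cvtColor(c['image'],cv2.COLOR_RGB2HSV);k=cv2.inRange(h,(2,110,120),(14,255,255));k[:215]=0;k[255:]=0;k[:,:270]=0;k[:,325:]=0
for r in range(226,238): print(r,''.join('#' if x else '.' for x in k[r,285:312]), h[r,294:304,1])
E
```

```text
[ 0.51684916 -0.0095937   0.08690426] (array([ 0.60704922, -0.03777523,  0.05240426]), np.float64(-0.30282444419287424)) [-0.22039422  0.6005003   0.23928158]
(np.float64(300.49107009940667), np.float64(233.542182582254))
226 ........................... [160 163 171 160 139  34  13 154 162 158]
227 ........................... [183 168 157 158 132  36  13 151 162 155]
228 ........................... [145 123 168 187 148  43  13 159 168 159]
229 ........................... [ 77  26  41 188 150  54  22 159 181 172]
230 ......###.................. [ 21  12  25 173 144  38  32 102 184 168]
231 ............###............ [ 16  17  34 157 148 142 122 144 154  82]
232 .............#######....... [ 11  37  12 146 142 146 147 147 153 156]
233 ........................... [ 10  34 135 191 148  72 115 161 156 160]
234 ........................... [ 16  10 103 196 159  26 187 200 196 209]
235 ........................... [ 32  24  29 197 186 164 217 172 176 159]
236 ........................... [ 45  33  27 204 184 162 232 173 159 157]
237 ........................... [ 33  37  56 189 186 136 213 163 161 164]
```

The pin passes behind a wire (rows 231–232) and shows again below it, with no vertical force, so it is in the eye. Pulling again.

Request:
send_rows([
  {"gripper":1,"xyz":[-0.3,0.09,0],"roll":0},
  {"gripper":1,"xyz":[-0.6,0.18,0],"roll":0},
  {"gripper":1,"xyz":[-1.0,0.3,0],"roll":0},
  {"gripper":1,"xyz":[-1.4,0.42,0],"roll":0},
  {"gripper":1,"xyz":[-1.8,0.54,0],"roll":0},
  {"gripper":1,"xyz":[-2.2,0.66,0],"roll":0},
  {"gripper":1,"xyz":[-2.7,0.81,0],"roll":0},
  {"gripper":1,"xyz":[-3.2,0.96,0],"roll":0},
  {"gripper":1,"xyz":[-3.7,1.1,0],"roll":0},
  {"gripper":1,"xyz":[-4.0,1.2,0],"roll":0},
])

```text
clock: 12.37
ee_pos: [0.4763, 0.0026, 0.0871]
orientation: [-0.001, 0.151, 0.989, -0.006]
force: [0.8, 0.3, 0.2]
gripper_width: 0.0154
```

Request:
send_rows([
  {"gripper":1,"xyz":[-0.2,0.06,0],"roll":0},
  {"gripper":1,"xyz":[-0.2,0.06,0],"roll":0},
  {"gripper":1,"xyz":[-0.2,0.06,0.5],"roll":0},
  {"gripper":1,"xyz":[-0.2,0.06,1],"roll":0},
  {"gripper":1,"xyz":[-0.2,0.06,2],"roll":0},
  {"gripper":1,"xyz":[-0.2,0.06,4],"roll":0},
  {"gripper":1,"xyz":[-0.2,0.06,7],"roll":0},
  {"gripper":1,"xyz":[-0.2,2,9],"roll":0},
  {"gripper":1,"xyz":[-0.2,5,10],"roll":0},
  {"gripper":1,"xyz":[0,8,10],"roll":0},
])

```text
clock: 13.2
ee_pos: [0.4776, 0.0827, 0.1901]
orientation: [0.001, 0.152, 0.988, -0.005]
force: [1.4, 0.1, -0.9]
gripper_width: 0.0155
```

Request:
send_rows([
  {"gripper":1,"xyz":[0.2,2,0],"roll":0.02},
  {"gripper":1,"xyz":[0.4,4,0],"roll":0.04},
  {"gripper":1,"xyz":[0.6,6,0],"roll":0.06},
  {"gripper":1,"xyz":[0.8,8,0],"roll":0.07},
  {"gripper":1,"xyz":[1,10,0],"roll":0.07},
  {"gripper":1,"xyz":[1,12,0],"roll":0.07},
  {"gripper":1,"xyz":[1,14,0],"roll":0.07},
  {"gripper":1,"xyz":[1,16,0],"roll":0.07},
  {"gripper":1,"xyz":[1,16,0],"roll":0.07},
  {"gripper":1,"xyz":[1,16,0],"roll":0.07},
])

```text
clock: 14.03
ee_pos: [0.487, 0.2434, 0.1901]
orientation: [0.001, 0.117, 0.993, -0.005]
force: [0.7, -0.8, -0.6]
gripper_width: 0.0155
```

```bash
python3 - <<'E'
from h import *
st=env.read_state();print(st['ee_pos'],jaw(st['orientation']),st['force'],st['gripper_width'],st['clock'])
t=take('top','t10');s=take('scene','s10')
def cr(c,x,y,w,h,W,H,g): return cv2.resize(np.clip(c['image'][y:y+h,x:x+w,::-1]*g,0,255).astype('u1'),(W,H),interpolation=cv2.INTER_CUBIC)
cv2.imwrite('pics/m10.png',np.hstack([cr(t,310,138,60,72,400,480,1.7),cr(s,260,200,70,84,400,480,1.2)]))
E
```

```text
[0.48698222 0.24340792 0.19010289] 1.3370818447738952 [ 0.72588396 -0.7999082  -0.60765094] 0.015481562526104362 14.0333
```

View pics/m10.png

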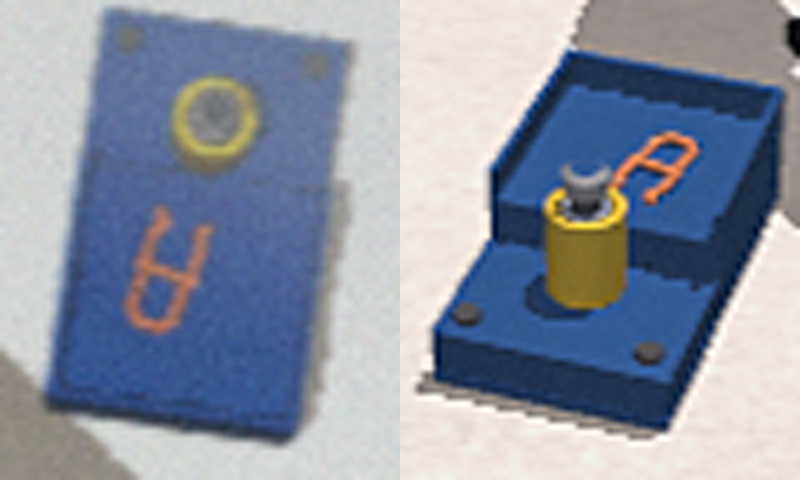

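The clip now lies flat in the catch tray, at about (170,270) in the top crop, and the roller is still on the shaft. Returning the pick.

Request:
send_rows([
  {"gripper":1,"xyz":[0.5,2.5,0],"roll":0},
  {"gripper":1,"xyz":[0.5,4.55,0],"roll":0},
  {"gripper":1,"xyz":[0.5,4.55,0],"roll":0},
  {"gripper":1,"xyz":[0.5,4.55,-1],"roll":0},
  {"gripper":1,"xyz":[0.5,4.55,-3],"roll":0},
  {"gripper":1,"xyz":[0.5,4.55,-5],"roll":0},
  {"gripper":1,"xyz":[0.5,4.55,-7],"roll":0},
  {"gripper":1,"xyz":[0.5,4.55,-9],"roll":0},
  {"gripper":1,"xyz":[0.5,4.55,-10.5],"roll":0},
  {"gripper":1,"xyz":[0.5,4.55,-10.5],"roll":0},
])

```text
clock: 14.97
ee_pos: [0.4906, 0.2821, 0.0815]
orientation: [-0.002, 0.12, 0.993, -0.009]
force: [-1.1, -0.3, -1.3]
gripper_width: 0.0157
```

Request:
send_rows([
  {"gripper":1,"xyz":[0.15,0.7,0],"roll":0},
  {"gripper":1,"xyz":[0.15,0.7,0],"roll":0},
  {"gripper":1,"xyz":[0.15,0.7,0],"roll":0},
  {"gripper":1,"xyz":[0.15,0.7,0],"roll":0},
  {"gripper":1,"xyz":[0.15,0.7,0],"roll":0},
  {"gripper":1,"xyz":[0.15,0.7,0],"roll":0},
  {"gripper":1,"xyz":[0.15,0.7,0],"roll":0},
  {"gripper":1,"xyz":[0.15,0.7,0],"roll":0},
  {"gripper":1,"xyz":[0.15,0.7,0],"roll":0},
  {"gripper":1,"xyz":[0.15,0.7,0],"roll":0},
])

```text
clock: 15.8
ee_pos: [0.4922, 0.2892, 0.0815]
orientation: [-0.002, 0.12, 0.993, -0.009]
force: [-0.4, -0.5, -0.7]
gripper_width: 0.0153
```

```bash
python3 - <<'E'
from h import *
st=env.read_state();print(st['ee_pos'],jaw(st['orientation']),st['force'])
E
```

```text
[0.49216235 0.28915784 0.08151372] 1.3303627873472832 [-0.39630239 -0.45168216 -0.71458088]
```

Lower the last 35 mm onto the notches, then release and rise.

Request:
send_rows([
  {"gripper":1,"xyz":[0,0,-0.5],"roll":0.01},
  {"gripper":1,"xyz":[0,0,-1.2],"roll":0.01},
  {"gripper":1,"xyz":[0,0,-2],"roll":0.01},
  {"gripper":1,"xyz":[0,0,-2.7],"roll":0.01},
  {"gripper":1,"xyz":[0,0,-3.2],"roll":0.01},
  {"gripper":1,"xyz":[0,0,-3.4],"roll":0.01},
  {"gripper":1,"xyz":[0,0,-3.5],"roll":0.01},
  {"gripper":1,"xyz":[0,0,-3.5],"roll":0.01},
  {"gripper":1,"xyz":[0,0,-3.5],"roll":0.01},
  {"gripper":1,"xyz":[0,0,-3.5],"roll":0.01},
])

```text
clock: 16.63
ee_pos: [0.4919, 0.289, 0.0466]
orientation: [-0.002, 0.115, 0.993, -0.009]
force: [-2.5, 0.2, 2.2]
gripper_width: 0.0159
```

Request:
send_rows([
  {"gripper":0.5,"xyz":[0,0,0],"roll":0},
  {"gripper":0,"xyz":[0,0,0],"roll":0},
  {"gripper":-0.3,"xyz":[0,0,0],"roll":0},
  {"gripper":-0.3,"xyz":[0,0,0],"roll":0},
  {"gripper":-0.3,"xyz":[0,0,0],"roll":0},
  {"gripper":-0.3,"xyz":[0,0,0],"roll":0},
  {"gripper":-0.3,"xyz":[0,0,3],"roll":0},
  {"gripper":-0.3,"xyz":[0,0,6],"roll":0},
  {"gripper":-0.3,"xyz":[0,0,9],"roll":0},
  {"gripper":-0.3,"xyz":[0,0,11],"roll":0},
])

```text
clock: 17.47
ee_pos: [0.4928, 0.2896, 0.1594]
orientation: [-0.001, 0.115, 0.993, -0.008]
force: [0.6, 0.1, -0.5]
gripper_width: 0.0602
```

```bash
python3 - <<'E'
from h import *
st=env.read_state();print(st['ee_pos'],jaw(st['orientation']),st['gripper_width'],st['clock'])
c=take('wrist','w11');a,b=redpick(c);print(a,b)
A=wonz(c,*b,.063);B=wonz(c,*a,.063);d=A-B
print(A,B,np.linalg.norm(d),(A+B)/2,np.arctan2(d[1],d[0]))
E
```

```text
[0.49283234 0.28964572 0.15939217] 1.340175072144926 0.06016427109518158 17.4667
[320.4 128.8] [318.66666667 254.        ]Traceback (most recent call last):
  File "<stdin>", line 4, in <module>
  File "h.py", line 22, in wonz
    o,d=wray(c,u,v); return o+d*(z-o[2])/d[2]
        ~~~~^^^^^^^
  File "h.py", line 19, in wray
    q=c['q']; W=Ro.from_quat([q[1],q[2],q[3],q[0]]).as_matrix(); M=c['tool_from_camera']
      ~^^^^^
KeyError: 'q'
```

```bash
python3 - <<'E'
from h import *
c=load('w11');a,b=redpick(c)
A=wonz(c,*b,.063);B=wonz(c,*a,.063);d=A-B
print('pick',np.linalg.norm(d),(A+B)/2,np.arctan2(d[1],d[0]))
for n,(x,y,w,h) in (('t10',(325,140,30,30)),('s10',(275,215,40,45))):
    c=load(n);k=cv2.inRange(cv2.cvtColor(c['image'],cv2.COLOR_RGB2HSV),(20,110,50),(33,255,255))[y:y+h,x:x+w]
    cs=np.vstack(cv2.findContours(k,0,1)[0])[:,0]+[x,y]
    if n=='t10': o,r=cv2.minEnclosingCircle(cs.astype('f4'));print('circ',o,r,onz(c,*o,.07))
    else:
        mid=[(cs[cs[:,1]==r][:,0].min()+cs[cs[:,1]==r][:,0].max())/2 for r in range(243,248)];print('mid col',mid,'pred',proj(c,[.6472,-.0508,.05]),cs.min(0),cs.max(0))
E
```

```text
pick 0.10979241087491833 [0.4818813  0.29091705 0.063     ] -0.24352907636392845
circ (342.0, 157.0) 5.099119663238525 [ 0.64259902 -0.05137199  0.07      ]
mid col [np.float64(292.0), np.float64(292.5), np.float64(292.0), np.float64(292.0), np.float64(292.0)] pred (np.float64(292.3586401312653), np.float64(242.93796497661106)) [285 233] [299 253]
```

The pick is back within 0.5 mm of where it started. Now to the roller.

Request:
send_rows([
  {"gripper":-0.3,"xyz":[1.5,-3.4,1],"roll":0.02},
  {"gripper":-0.3,"xyz":[3,-6.8,2],"roll":0.04},
  {"gripper":-0.3,"xyz":[4.6,-10.2,2],"roll":0.06},
  {"gripper":-0.3,"xyz":[6.1,-13.6,2],"roll":0.08},
  {"gripper":-0.3,"xyz":[7.6,-17,2],"roll":0.1},
  {"gripper":-0.3,"xyz":[9.2,-20.4,2],"roll":0.1},
  {"gripper":-0.3,"xyz":[10.7,-23.8,2],"roll":0.1},
  {"gripper":-0.3,"xyz":[12.2,-27.2,2],"roll":0.1},
  {"gripper":-0.3,"xyz":[13.8,-30.6,2],"roll":0.1},
  {"gripper":-0.3,"xyz":[15,-33,2],"roll":0.1},
])

```text
clock: 18.35
ee_pos: [0.6454, -0.0442, 0.1824]
orientation: [0.003, 0.067, 0.998, -0.007]
force: [0.9, -0.3, -0.5]
gripper_width: 0.0607
```

Request:
send_rows([
  {"gripper":-0.3,"xyz":[0,0,0],"roll":0},
  {"gripper":-0.3,"xyz":[0,0,0],"roll":0},
  {"gripper":-0.3,"xyz":[0,0,0],"roll":0},
  {"gripper":-0.3,"xyz":[0,0,0],"roll":0},
  {"gripper":-0.3,"xyz":[0,0,0],"roll":0},
  {"gripper":-0.3,"xyz":[0,0,0],"roll":0},
  {"gripper":-0.3,"xyz":[0,0,0],"roll":0},
  {"gripper":-0.3,"xyz":[0,0,0],"roll":0},
  {"gripper":-0.3,"xyz":[0,0,0],"roll":0},
  {"gripper":-0.3,"xyz":[0,0,0],"roll":0},
])

```text
clock: 19.18
ee_pos: [0.6453, -0.044, 0.1825]
orientation: [0.003, 0.067, 0.998, -0.007]
force: [-0.0, 0.1, 0.3]
gripper_width: 0.0605
```

```bash
python3 - <<'E'
from h import *
st=env.read_state();print(st['ee_pos'],jaw(st['orientation']),st['force'])
E
```

```text
[ 0.64532711 -0.04404294  0.18245542] 1.4361768662120444 [-0.01038121  0.06234518  0.32704854]
```

Request:
send_rows([
  {"gripper":-0.3,"xyz":[0.05,-0.65,0],"roll":0},
  {"gripper":-0.3,"xyz":[0.05,-0.65,-1],"roll":0},
  {"gripper":-0.3,"xyz":[0.05,-0.65,-3],"roll":0},
  {"gripper":-0.3,"xyz":[0.05,-0.65,-5],"roll":0},
  {"gripper":-0.3,"xyz":[0.05,-0.65,-7],"roll":0},
  {"gripper":-0.3,"xyz":[0.05,-0.65,-9],"roll":0},
  {"gripper":-0.3,"xyz":[0.05,-0.65,-11],"roll":0},
  {"gripper":-0.3,"xyz":[0.05,-0.65,-12.5],"roll":0},
  {"gripper":-0.3,"xyz":[0.05,-0.65,-13],"roll":0},
  {"gripper":-0.3,"xyz":[0.05,-0.65,-13],"roll":0},
])

```text
clock: 20.02
ee_pos: [0.6444, -0.0509, 0.0503]
orientation: [0.001, 0.067, 0.998, -0.007]
force: [0.9, 0.0, -0.5]
gripper_width: 0.0606
```

Request:
send_rows([
  {"gripper":0,"xyz":[0,0,0],"roll":0},
  {"gripper":0.3,"xyz":[0,0,0],"roll":0},
  {"gripper":0.6,"xyz":[0,0,0],"roll":0},
  {"gripper":1,"xyz":[0,0,0],"roll":0},
  {"gripper":1,"xyz":[0,0,0],"roll":0},
  {"gripper":1,"xyz":[0,0,0],"roll":0},
  {"gripper":1,"xyz":[0,0,0],"roll":0},
  {"gripper":1,"xyz":[0,0,0],"roll":0},
  {"gripper":1,"xyz":[0,0,0],"roll":0},
  {"gripper":1,"xyz":[0,0,0],"roll":0},
], force=25)

```text
clock: 20.85
ee_pos: [0.6451, -0.0507, 0.0513]
orientation: [0.001, 0.067, 0.998, -0.007]
force: [-0.5, 0.4, 5.9]
gripper_width: 0.0363
```

The grip width is 36 mm, which matches the roller. Lifting straight up.

Request:
send_rows([
  {"gripper":1,"xyz":[0,0,0.5],"roll":0},
  {"gripper":1,"xyz":[0,0,1.5],"roll":0},
  {"gripper":1,"xyz":[0,0,2.5],"roll":0},
  {"gripper":1,"xyz":[0,0,3.5],"roll":0},
  {"gripper":1,"xyz":[0,0,5],"roll":0},
  {"gripper":1,"xyz":[0,0,6.5],"roll":0},
  {"gripper":1,"xyz":[0,0,8],"roll":0},
  {"gripper":1,"xyz":[0,0,9.5],"roll":0},
  {"gripper":1,"xyz":[0,0,10],"roll":0},
  {"gripper":1,"xyz":[0,0,10],"roll":0},
])

```text
clock: 21.68
ee_pos: [0.6462, -0.051, 0.1535]
orientation: [0.003, 0.068, 0.998, -0.007]
force: [-0.2, 0.0, -0.9]
gripper_width: 0.0368
```

Request:
send_rows([
  {"gripper":1,"xyz":[-0.5,-1,0],"roll":0},
  {"gripper":1,"xyz":[-1.5,-3,0],"roll":0},
  {"gripper":1,"xyz":[-3,-5.5,0],"roll":0},
  {"gripper":1,"xyz":[-4.7,-8.5,0],"roll":0},
  {"gripper":1,"xyz":[-6.4,-11.5,0],"roll":0},
  {"gripper":1,"xyz":[-8.1,-14.5,0],"roll":0},
  {"gripper":1,"xyz":[-9.8,-17.5,0],"roll":0},
  {"gripper":1,"xyz":[-11.5,-20,0],"roll":0},
  {"gripper":1,"xyz":[-13,-22,0],"roll":0},
  {"gripper":1,"xyz":[-14,-23,0],"roll":0},
])

```text
clock: 22.52
ee_pos: [0.5019, -0.2858, 0.1525]
orientation: [0.001, 0.071, 0.997, -0.008]
force: [-0.5, -1.2, -1.7]
gripper_width: 0.0363
```

Request:
send_rows([
  {"gripper":1,"xyz":[0,0,0],"roll":0},
  {"gripper":1,"xyz":[0,0,0],"roll":0},
  {"gripper":1,"xyz":[0,0,-1],"roll":0},
  {"gripper":1,"xyz":[0,0,-2.5],"roll":0},
  {"gripper":1,"xyz":[0,0,-4],"roll":0},
  {"gripper":1,"xyz":[0,0,-5.5],"roll":0},
  {"gripper":1,"xyz":[0,0,-7],"roll":0},
  {"gripper":1,"xyz":[0,0,-8.5],"roll":0},
  {"gripper":1,"xyz":[0,0,-9],"roll":0},
  {"gripper":1,"xyz":[0,0,-9],"roll":0},
])

```text
clock: 23.35
ee_pos: [0.5021, -0.283, 0.0605]
orientation: [-0.0, 0.069, 0.998, -0.007]
force: [-0.3, 0.5, -0.8]
gripper_width: 0.0365
```

```bash
python3 - <<'E'
from h import *
st=env.read_state();print(st['ee_pos'],jaw(st['orientation']),st['force'],st['gripper_width'])
E
```

```text
[ 0.50210151 -0.28301399  0.06052021] 1.4325984632693245 [-0.30013704  0.46711714 -0.75233565] 0.03653775042579121
```

Request:
send_rows([
  {"gripper":1,"xyz":[0,0,-0.8],"roll":0},
  {"gripper":1,"xyz":[0,0,-1.6],"roll":0},
  {"gripper":1,"xyz":[0,0,-2.4],"roll":0},
  {"gripper":1,"xyz":[0,0,-3],"roll":0},
  {"gripper":1,"xyz":[0,0,-3.3],"roll":0},
  {"gripper":1,"xyz":[0,0,-3.5],"roll":0},
  {"gripper":1,"xyz":[0,0,-3.6],"roll":0},
  {"gripper":1,"xyz":[0,0,-3.6],"roll":0},
  {"gripper":1,"xyz":[0,0,-3.6],"roll":0},
  {"gripper":1,"xyz":[0,0,-3.6],"roll":0},
])

```text
clock: 24.18
ee_pos: [0.5018, -0.283, 0.0253]
orientation: [-0.0, 0.069, 0.998, -0.007]
force: [-3.3, 0.8, 6.8]
gripper_width: 0.0362
```

Contact with the floor (about 7 N). Release, rise and clear the view.

Request:
send_rows([
  {"gripper":0.5,"xyz":[0,0,0],"roll":0},
  {"gripper":0.1,"xyz":[0,0,0],"roll":0},
  {"gripper":-0.3,"xyz":[0,0,0],"roll":0},
  {"gripper":-0.3,"xyz":[0,0,0],"roll":0},
  {"gripper":-0.3,"xyz":[0,0,0],"roll":0},
  {"gripper":-0.3,"xyz":[0,0,0],"roll":0},
  {"gripper":-0.3,"xyz":[0,0,2],"roll":0},
  {"gripper":-0.3,"xyz":[0,0,5],"roll":0},
  {"gripper":-0.3,"xyz":[0,0,9],"roll":0},
  {"gripper":-0.3,"xyz":[0,0,12],"roll":0},
])

```text
clock: 25.02
ee_pos: [0.5022, -0.2832, 0.1475]
orientation: [0.0, 0.069, 0.998, -0.007]
force: [0.9, -0.7, 0.0]
gripper_width: 0.0605
```

Request:
send_rows([
  {"gripper":-0.3,"xyz":[0,2,2],"roll":0},
  {"gripper":-0.3,"xyz":[0,4,4],"roll":0},
  {"gripper":-0.3,"xyz":[0,7,6],"roll":0},
  {"gripper":-0.3,"xyz":[-1,10,7],"roll":0},
  {"gripper":-0.3,"xyz":[-2,13,7],"roll":0},
  {"gripper":-0.3,"xyz":[-3,16,7],"roll":0},
  {"gripper":-0.3,"xyz":[-3.5,19,7],"roll":0},
  {"gripper":-0.3,"xyz":[-4,22,7],"roll":0},
  {"gripper":-0.3,"xyz":[-4,24,7],"roll":0},
  {"gripper":-0.3,"xyz":[-4,24,7],"roll":0},
])

```text
clock: 25.85
ee_pos: [0.462, -0.0378, 0.2178]
orientation: [0.001, 0.065, 0.998, -0.006]
force: [-0.3, 1.0, 0.5]
gripper_width: 0.0604
```

```bash
python3 - <<'E'
from h import *
st=env.read_state();print(st['ee_pos'],st['clock'],st['gripper_width'],st['joint_vel'].round(3))
t=take('top','t12');s=take('scene','s12')
def cr(c,x,y,w,h,W,H,g): return cv2.resize(np.clip(c['image'][y:y+h,x:x+w,::-1]*g,0,255).astype('u1'),(W,H),interpolation=cv2.INTER_CUBIC)
cv2.imwrite('pics/m12.png',np.vstack([cr(t,150,110,350,140,750,300,1.7),cr(s,160,175,360,140,750,292,1.1)]))
E
```

```text
[ 0.46199562 -0.03777233  0.21781575] 25.85 0.060423360223154546 [ 0.055  0.014  0.074 -0.024  0.034  0.005  0.058]
```

View pics/m12.png

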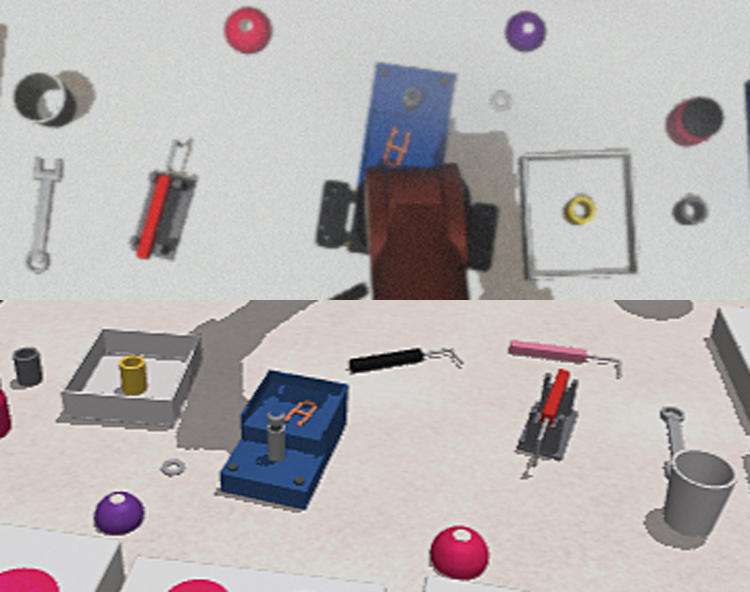

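The roller stands in the wash tray at about (580,209) in the upper crop. The clip lies flat in the catch tray at (397,147), the pick is in its rest, and no bystander looks moved. Handing in.

```bash
python3 -c "
from h import *
print(order.close_job())"
```

```text
the job is handed in; nothing more can be done
None
```

The job is done and handed in at about 26 s on the robot's clock; no verdict was reported.

- **Clip:** The first pull took the clip out of its groove, but the eye slipped under the pin tip, which I held about 5.5 mm above the tray floor. The clip was left leaning on the roller. I hooked it again with the pin about 2.5 mm above the floor, and the second pull laid it flat in the catch tray. I never closed the fingers on it.
- **Pick:** It is back in the notches of its rest, measured by the wrist camera within about 0.5 mm and 0.02 rad of where it started.
- **Roller:** I lifted it about 10 cm, clear of the shaft, and set it down near the middle of the wash tray. I felt floor contact of about 7 N before releasing.
- **Last check:** The final top and scene pictures show the roller upright, the clip flat in the tray, the pick in its rest and the gripper clear. The bystanders look unmoved, judged by eye rather than measured.
- **Disagreements:** The shaft's x position differed by 2–5 mm between my readings, and the pin's sideways position by about 1 px (2–3 mm) in the scene view. Neither caused a problem.

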